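# Put the sealing tools back in their own trays

## Robot

A 6-joint arm with a two-finger parallel gripper is mounted at the origin on the work surface. World frame = base frame: x ahead of the robot, y to its left, z up, the work surface at z = 0. Lengths are in m, angles in rad, forces in N, time in s.
With the tool pointing down it reaches from about 0.25 to 0.8 m from the base axis. Payload 8.5 kg.
Tool frame: the origin (TCP) lies on the centre line of the jaws, within the pads' length; the fingertips stand ahead of it and the grasp point (between the pads) lies 8 mm behind it (robot.tips_ahead is the z of the fingertips in the tool frame, in m); z points along the fingers, y is the line along which they close (so a half turn about z gives the same grasp; the last joint's range is limited). The gripper opens to 85 mm and grips with 20 to 120 N. Pads are 22 mm wide; open, the fingers measure 114 mm over their backs; the gripper's body (76 mm by 85 mm) begins 54 mm behind the grasp point. The pads swing forward as they close: fully open they stand 13 mm farther back than shut.
Start: joints at [1.273, 0.238, -0.013, 1.319, 0, 1.571], TCP at [0.154, 0.502, 0.242] pointing down, gripper open.
Joint ranges: [-2.66, 2.66], [-1.03, 1.9], [-1.14, 1.46], [-1.82, 2.27], [-1.45, 1.34], [-3.14, 3.14]. Speed limits (rad/s): [2.22, 2.22, 2.79, 3.14, 3.14, 3.14].

## Interface

Orientations are given as a unit quaternion [w, x, y, z].
In Python, from workcell import status, imaging, robot gives the robot as it stands. The module is installed in compiled form; this text tells all that it offers.
- The arm moves only by the shell command python3 -m handwheel 'ROWS' [OPENING] [FORCE]. ROWS is JSON, a list of rows, each a list of 2 entries, a list of its own where there are three numbers: the shift along the tool's x, y, z in units of 40 mm (1.0 is 40 mm), then the turn about the tool's z in units of 8 degrees (1.0 is 8 degrees). A call has 1 to 12 rows; each row is the pose to reach, as a shift and turn from the pose commanded when the call began, along the tool's axes at that moment; what a row does not reach only later rows make up. A row lasts 1/8 s, in which the tool goes at most 62.5 mm and 10.7 degrees, less where a joint would pass 70% of its speed; a pose out of reach is approached as far as the arm can. A call with a gripper value outside its range is refused whole. OPENING is the finger opening in mm, from 0 to 85.4, set as the call begins (- or left out, the last holds). The fingers move at their own pace and stop on an object; FORCE is the grip in N (left out, the last holds). Time passes only in rows, so rows that repeat a pose let the fingers close. It gives the time, the measured TCP pose, the force, the opening and the grip force at its end, in the units of the state.
- status.sense(): the state, without advancing time (a new reading comes with each control period).
- imaging.snapshot(name): name is "side" or "top"; returns a dict with "image" (480x640x3 uint8, blue, green, red), "depth" (480x640 float32, m along the optical axis (not along the pixel's ray), 0 where there is no reading), "fx", "fy", "cx", "cy" (pixels), "D" ([k1, k2, p1, p2, k3] as OpenCV has them; the pictures are not rectified), "position" and "rotation" of the camera in the world. Camera axes: x right, y up, looking along -z (the intrinsics and any distortion apply to the point x, -y, -z); pixel columns grow to the right and rows downward; lengths in m; the calibration is good to about 2 mm. A picture is of the moment at which its call begins.
- robot.close_job(): hands the job in; it is judged then, once.
Trained networks look in a picture, given as the dict that the camera call returned (one of the last four; its "shot" number tells which), for a name from the list of things; names that differ only in an ending like _2 or _b are one class to them, and where a whole thing is asked for, a point or a joint stands for the part that bears it (a point fixed in the world has none). Each returns a list of dicts, best first, with "p" (0 to 1); they miss things now and then, are a little off and sometimes report something else, mostly with a low value. They report only what shows in the picture. A call takes as long as a camera call. They do not tell look-alikes from the thing itself.
- imaging.find_in(picture, target): "xyz" ([x, y, z] in m, in world coordinates, good to about 4 mm: the middle of the surface that is visible of it).
- imaging.regions_of(picture, target): "region" (480x640 bool, what is visible of it).
- imaging.tip_of(picture, target): "xyz" ([x, y, z] in m, in world coordinates, good to about 4 mm: a listed point, or the origin of a listed thing).
The state is a dict: "clock": time; "q": joint angles; "joint_vel": joint speeds; "joint_efforts": joint torques, N m; "eef_pos": TCP position; "tcp_rot": TCP orientation; "force": force on the tool from outside, world axes, zero at the start; "wrist_torque": the same for the moment, N m; "grip_width": finger opening in m; "gripper_force": force on a finger pad.
Only numpy, scipy, OpenCV 4.12 (cv2) and the standard library are available. Lean on these libraries where they do the work, as an engineer would, in place of code of your own. Each camera call takes 0.05 s, during which the arm holds its last target. There are 200 camera calls.

## Task

The four sealing tools lie in each other's trays. Using the empty dark mat as the halfway spot, bring each tool to the tray whose rim has its colour (blue caulk remover, orange wedge, green scraper, yellow seam roller), one tool to a tray, lying flat, centred and lengthways (either way round), with the mat empty again at the end. Set the tools down without dropping them or letting them touch each other, and leave the white cartridges where they stand.

Things in the scene. Friction and masses are not known exactly. Their poses are not given: they have to be found in the camera images.
- caulk_remover: Blue plastic caulk removal tool, about 125 mm long (x from -60 to +65 mm), all blue with a black strip on top, 26 mm wide at the origin, 24 mm high, stepping down to a flat blade at +x (34 mm wide at most). Loose, lies flat along its own x axis, handle towards -x. Origin: on its underside, at the middle of its width and near its centre of mass; z up. Take it from above across its width (along its y) at the origin. 50 to 100 g. Home: blue-rimmed tray.
- wedge: Orange hard-silicone finishing wedge (rigid), 100 mm long (x from -45 to +55 mm), 36 mm wide and 24 mm high at the origin, stepping down to a narrow nose at +x. Loose, lies flat along its own x axis, handle towards -x. Origin: on its underside, at the middle of its width and near its centre of mass; z up. Take it from above across its width (along its y) at the origin. 55 to 110 g. Home: orange-rimmed tray.
- scraper: Scraper with a green handle and a steel blade, 128 mm long (x from -63 to +65 mm), 26 mm wide and 24 mm high at the origin, blade 40 mm wide at +x. Loose, lies flat along its own x axis, handle towards -x. Origin: on its underside, at the middle of its width and near its centre of mass; z up. Take it from above across its width (along its y) at the origin. 60 to 130 g. Home: green-rimmed tray.
- seam_roller: Seam roller with a yellow handle, a steel fork and a black roller that does not turn, 120 mm long (x from -60 to +59 mm), 26 mm wide and 24 mm high at the origin, fork 38 mm wide at +x. Loose, lies flat along its own x axis, handle towards -x. Origin: on its underside, at the middle of its width and near its centre of mass; z up. Take it from above across its width (along its y) at the origin. 70 to 140 g. Home: yellow-rimmed tray.
- blue_tray: Fixed shallow open tray, 170 mm (its x axis) by 108 mm (y), white floor and a rim in blue. Origin: centre of its underside on the shelf (z = 0), z up. Floor 2 mm thick; the rim is 8 mm broad and stands 5 mm above the shelf, leaving 154 x 92 mm inside. Yaw within 0.2 rad of the world axes. It has room for one tool only and is the home of the caulk remover. Holds another tool at the start.
- orange_tray: Fixed shallow open tray, 170 mm (its x axis) by 108 mm (y), white floor and a rim in orange. Origin: centre of its underside on the shelf (z = 0), z up. Floor 2 mm thick; the rim is 8 mm broad and stands 5 mm above the shelf, leaving 154 x 92 mm inside. Yaw within 0.2 rad of the world axes. It has room for one tool only and is the home of the wedge. Holds another tool at the start.
- green_tray: Fixed shallow open tray, 170 mm (its x axis) by 108 mm (y), white floor and a rim in green. Origin: centre of its underside on the shelf (z = 0), z up. Floor 2 mm thick; the rim is 8 mm broad and stands 5 mm above the shelf, leaving 154 x 92 mm inside. Yaw within 0.2 rad of the world axes. It has room for one tool only and is the home of the scraper. Holds another tool at the start.
- yellow_tray: Fixed shallow open tray, 170 mm (its x axis) by 108 mm (y), white floor and a rim in yellow. Origin: centre of its underside on the shelf (z = 0), z up. Floor 2 mm thick; the rim is 8 mm broad and stands 5 mm above the shelf, leaving 154 x 92 mm inside. Yaw within 0.2 rad of the world axes. It has room for one tool only and is the home of the seam roller. Holds another tool at the start.
- mat: Fixed flat dark rubber mat, 170 mm (x) by 108 mm (y), 2 mm thick, no rim; empty at the start: the free spot, room for one tool. Origin: centre of its underside on the shelf, z up. Yaw within 0.2 rad of the world axes. The four trays and the mat lie in a row along world y, about 150 mm apart, in shuffled order and staggered by up to 130 mm in x.
- cartridges: Bystander: two closed white cartridges, 50 mm in diameter, in one grey twin stand 80 by 150 mm, 206 mm high in all, loose, about 0.9 kg, at the far side beyond the trays. Origin: centre of its underside. Not to be disturbed. (Beyond the trays there is also a blue cup of nozzles 90 mm high, and far to the robot's right, some 0.5 m off its centre line, a clear drawer cabinet 180 mm high; both are fixed.)
Mind the look-alikes: they are no part of the job. Leave any brown or turquoise look-alike of the orange_tray alone.

How it is judged:
On the way:
1. one of the tools has been set down and released on the dark mat (((horizontal distance between caulk_remover and mat below 0.05 m and z of caulk_remover in the frame of mat below 0.006 m and angle between caulk_remover's own z axis and vertical below 0.1 rad and linear speed of caulk_remover below 0.02 m/s and contact force between caulk_remover and the fingers below 0.05 N) or (horizontal distance between wedge and mat below 0.05 m and z of wedge in the frame of mat below 0.006 m and angle between wedge's own z axis and vertical below 0.1 rad and linear speed of wedge below 0.02 m/s and contact force between wedge and the fingers below 0.05 N) or (horizontal distance between scraper and mat below 0.05 m and z of scraper in the frame of mat below 0.006 m and angle between scraper's own z axis and vertical below 0.1 rad and linear speed of scraper below 0.02 m/s and contact force between scraper and the fingers below 0.05 N) or (horizontal distance between seam_roller and mat below 0.05 m and z of seam_roller in the frame of mat below 0.006 m and angle between seam_roller's own z axis and vertical below 0.1 rad and linear speed of seam_roller below 0.02 m/s and contact force between seam_roller and the fingers below 0.05 N))), for 0.2 s.
At the end, for the whole second after the job is handed in: Each tool lies flat, released and at rest in the tray of its own colour: its origin within 15 mm of the tray's centre, its length within 0.26 rad (15 degrees) of the tray's length, either way round (so the mat is empty) (horizontal distance between caulk_remover and blue_tray below 0.015 m and z of caulk_remover in the frame of blue_tray below 0.006 m and angle between each of caulk_remover, wedge, scraper, seam_roller's own z axis and vertical below 0.1 rad and linear speed of each of caulk_remover, wedge, scraper, seam_roller below 0.02 m/s and contact force between each of caulk_remover, wedge, scraper, seam_roller and the fingers below 0.05 N and angle between the x axis of caulk_remover and the x axis of blue_tray, either way round below 0.26 rad and angular speed of each of caulk_remover, wedge, scraper, seam_roller below 0.2 rad/s and horizontal distance between wedge and orange_tray below 0.015 m and z of wedge in the frame of orange_tray below 0.006 m and angle between the x axis of wedge and the x axis of orange_tray, either way round below 0.26 rad and horizontal distance between scraper and green_tray below 0.015 m and z of scraper in the frame of green_tray below 0.006 m and angle between the x axis of scraper and the x axis of green_tray, either way round below 0.26 rad and horizontal distance between seam_roller and yellow_tray below 0.015 m and z of seam_roller in the frame of yellow_tray below 0.006 m and angle between the x axis of seam_roller and the x axis of yellow_tray, either way round below 0.26 rad); the robot touches nothing.
It fails at once if the cartridges are shifted by more than 20 mm or tipped (distance of cartridges from where it was at the start of the episode above 0.02 m or angle between cartridges's own z axis and vertical above 0.25 rad).
It fails at once if two tools are pushed against or laid on one another (contact force between caulk_remover and wedge above 0.3 N or contact force between any of caulk_remover, wedge and scraper above 0.3 N or contact force between any of caulk_remover, wedge, scraper and seam_roller above 0.3 N).
It fails at once if a tool is dropped: it falls freely with its underside more than 25 mm above the shelf ((height (world z) of caulk_remover above 0.025 m and contact force between caulk_remover and anything else below 0.001 N) or (height (world z) of wedge above 0.025 m and contact force between wedge and anything else below 0.001 N) or (height (world z) of scraper above 0.025 m and contact force between scraper and anything else below 0.001 N) or (height (world z) of seam_roller above 0.025 m and contact force between seam_roller and anything else below 0.001 N)).
It also fails if it takes over 144 s, if anything falls off the work surface, if the arm or the gripper's body presses on something with over 40 N, if the wrist force passes 120 N, or if a joint passes its speed limit or range.

## Working session

There is one attempt and no reset: what is moved stays moved. The work goes in short steps, Python scripts to look and compute and a shell command to move; the robot and the scene stay as the last step left them, time stands still between calls to the robot, and variables do not carry over. Pictures are saved under pics/ and viewed, at most 14 in all, crops included, and the job is handed in when it is done.

```bash
mkdir -p pics
cat > h.py <<'E'
import numpy as np, cv2
from workcell import status, imaging, robot
def toworld(p,u,v,d):
    K=np.array([[p['fx'],0,p['cx']],[0,p['fy'],p['cy']],[0,0,1]])
    n=cv2.undistortPoints(np.array([np.c_[u,v]],float).reshape(-1,1,2),K,np.array(p['D'],float)).reshape(-1,2)
    c=np.c_[n[:,0]*d,-n[:,1]*d,-np.asarray(d)]
    return c@np.array(p['rotation']).T+np.array(p['position'])
def mask_xyz(p,m):
    v,u=np.nonzero(m&(p['depth']>0)); return toworld(p,u,v,p['depth'][v,u])
E
python3 - <<'E'
from h import *
s=status.sense(); print(s['clock'],s['eef_pos'],s['tcp_rot'],robot.tips_ahead,s['grip_width'])
for n in('top','side'):
    p=imaging.snapshot(n); cv2.imwrite(f'pics/{n}0.png',p['image']); print(n,p['position'],np.round(p['rotation'],2).tolist())
    for t in['caulk_remover','wedge','scraper','seam_roller','blue_tray','orange_tray','green_tray','yellow_tray','mat']:
        r=imaging.regions_of(p,t)
        o=imaging.tip_of(p,t)
        print(t,[(np.round(x['xyz'],3).tolist(),round(x['p'],2)) for x in o[:3]])
        for x in r[:2]:
            w=mask_xyz(p,x['region'])
            if len(w)<20: continue
            q=cv2.minAreaRect(w[:,:2].astype(np.float32)); print('   ',round(x['p'],2),len(w),np.round(q[0],3),np.round(q[1],3),round(q[2],1),np.round(np.percentile(w[:,2],[5,50,95]),3))
E
```

```text
0.0 [0.15393071 0.50149082 0.24164848] [-9.31366841e-05  1.48347086e-01  9.88935069e-01 -7.50639811e-04] 0.011 0.08550922741599992
top [ 0.29255401 -0.03764002  1.13015765] [0.71, 0.06, -0.07, -0.69]
caulk_remover [([0.527, 0.154, 0.002], 0.78)]Traceback (most recent call last):
  File "<stdin>", line 10, in <module>
  File "h.py", line 9, in mask_xyz
    v,u=np.nonzero(m&(p['depth']>0)); return toworld(p,u,v,p['depth'][v,u])
                                             ~~~~~~~^^^^^^^^^^^^^^^^^^^^^^^
  File "h.py", line 7, in toworld
    return c@np.array(p['rotation']).T+np.array(p['position'])
           ~^~~~~~~~~~~~~~~~~~~~~~~~~~
ValueError: matmul: Input operand 1 has a mismatch in its core dimension 0, with gufunc signature (n?,k),(k,m?)->(n?,m?) (size 4 is different from 3)
```

Rotation is a quaternion.

```bash
sed -i "s/c@np.array(p\['rotation'\]).T/R.from_quat(np.roll(p['rotation'],-1)).apply(c)/; 1a from scipy.spatial.transform import Rotation as R" h.py
cat > look.py <<'E'
from h import *
import sys
s=status.sense(); print(s['clock'],s['eef_pos'],s['tcp_rot'],robot.tips_ahead,s['grip_width'])
for n in sys.argv[2:]:
    p=imaging.snapshot(n); cv2.imwrite(f'pics/{n}{sys.argv[1]}.png',p['image']); print(n,p['position'],np.round(p['rotation'],2).tolist())
    for t in['caulk_remover','wedge','scraper','seam_roller','blue_tray','orange_tray','green_tray','yellow_tray','mat']:
        r=imaging.regions_of(p,t)
        o=imaging.tip_of(p,t)
        print(t,[(np.round(x['xyz'],3).tolist(),round(x['p'],2)) for x in o[:3]])
        for x in r[:2]:
            w=mask_xyz(p,x['region'])
            if len(w)<20: continue
            q=cv2.minAreaRect(w[:,:2].astype(np.float32)); print('   ',round(x['p'],2),len(w),np.round(q[0],3),np.round(q[1],3),round(q[2],1),np.round(np.percentile(w[:,2],[5,50,95]),3))
E
python3 look.py 1 top side
```

```text
0.15 [0.15397647 0.50161172 0.24183808] [-6.71521603e-05  1.48339046e-01  9.88936424e-01 -5.22369165e-04] 0.011 0.08568193891700483
top [ 0.29255401 -0.03764002  1.13015765] [0.71, 0.06, -0.07, -0.69]
caulk_remover [([0.526, 0.156, 0.0], 0.84), ([0.567, 0.304, -0.0], 0.64)]
    0.92 1021 [0.529 0.152] [0.036 0.129] 78.7 [0.003 0.022 0.027]
    0.46 3919 [ 0.536 -0.151] [0.112 0.174] 79.7 [-0.002  0.002  0.006]
wedge [([0.534, -0.149, -0.001], 0.81)]
    0.8 874 [ 0.539 -0.153] [0.038 0.101] 80.1 [0.01  0.024 0.028]
scraper [([0.57, 0.3, 0.003], 0.72)]
    0.84 1085 [0.567 0.303] [0.042 0.132] 84.1 [0.007 0.021 0.027]
seam_roller [([0.481, -0.3, 0.007], 0.92), ([0.565, 0.307, 0.001], 0.66)]
    0.6 1085 [ 0.478 -0.301] [0.044 0.125] 81.1 [0.002 0.024 0.028]
blue_tray [([0.567, 0.305, -0.006], 0.91), ([0.584, 0.004, -0.003], 0.28)]
    0.82 3742 [0.564 0.302] [0.113 0.175] 86.6 [-0.003  0.001  0.006]
orange_tray [([0.7, -0.389, -0.003], 0.75), ([0.257, -0.355, 0.002], 0.69), ([0.281, 0.194, 0.002], 0.68)]
    0.74 4613 [0.584 0.001] [0.109 0.172] 81.9 [-0.003  0.001  0.004]
    0.71 54
[... 1054 characters left out ...]
7.0 [-0.     0.003  0.006]
    0.37 1747 [ 0.585 -0.   ] [0.113 0.171] 83.2 [-0.     0.002  0.004]
orange_tray [([0.481, -0.297, 0.0], 0.84), ([0.259, -0.348, -0.003], 0.82), ([0.694, -0.392, -0.004], 0.61)]
    0.76 3238 [ 0.634 -0.415] [0.353 0.17 ] 20.6 [0.    0.003 0.006]
    0.72 6621 [ 0.258 -0.354] [0.112 0.173] 89.2 [0.001 0.003 0.006]
green_tray [([0.536, -0.148, -0.0], 0.62)]
    0.66 2089 [ 0.54 -0.15] [0.12 0.18] 79.6 [0.    0.003 0.006]
yellow_tray [([0.523, 0.153, 0.001], 0.82)]
    0.95 982 [0.524 0.147] [0.114 0.171] 80.9 [0.    0.003 0.006]
mat [([0.583, 0.004, -0.003], 0.69), ([0.568, 0.298, 0.007], 0.6)]
    0.73 1848 [0.587 0.001] [0.12  0.175] 82.4 [-0.     0.002  0.004]
```

View pics/top0.png

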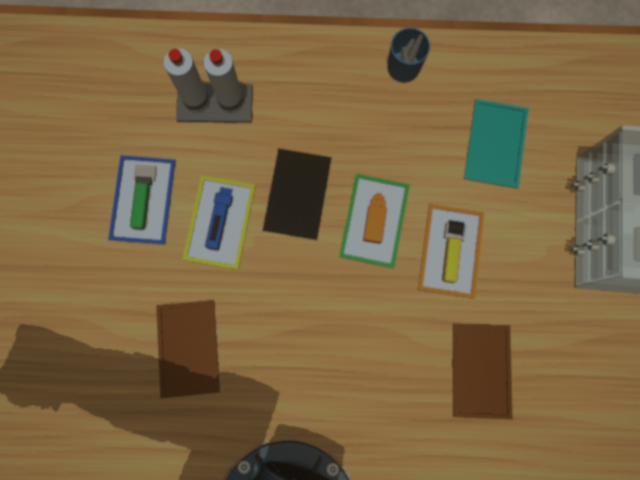

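The top view shows the scraper in the blue tray (142,200), the caulk remover in yellow (220,222), the empty mat at (297,195), the wedge in green (375,220) and the roller in orange (450,250). All noses point up, towards +x. The cartridges stand at (215,100). The brown and turquoise look-alikes are separate from these. Order: scraper→mat, caulk→blue, roller→yellow, wedge→orange, scraper→green.

```bash
cat > plan.py <<'E'
from h import *
import sys
# args: x y z yaw_deg(of the tool's length) ; prints row from the present pose
x,y,z,yaw=map(float,sys.argv[1:5]); s=status.sense()
r=R.from_quat(np.roll(s['tcp_rot'],-1)); d=r.inv().apply(np.array([x,y,z])-s['eef_pos'])/.04
ty=r.apply([0,1,0]); a=np.degrees(np.arctan2(ty[1],ty[0])); t=(a-(yaw+90)+90)%180-90
print(round(s['clock'],2),'pose',np.round(s['eef_pos'],4),'ty',round(a,1),'row',np.round(d,3).tolist(),round(t/8,2),'tips',robot.tips_ahead,'w',round(s['grip_width'],4),'zax',np.round(r.apply([0,0,1]),3),'q6',round(s['q'][5],2))
E
cat > seg.py <<'E'
from h import *
H={'blue':(105,128),'yellow':(24,34),'green':(45,80),'orange':(10,19)}
C={'blue':(.565,.303),'yellow':(.524,.150),'green':(.535,-.151),'orange':(.480,-.300)}
def measure():
    p=imaging.snapshot('top'); hsv=cv2.cvtColor(p['image'],cv2.COLOR_BGR2HSV)
    v,u=np.mgrid[:480,:640]; W=toworld(p,u.ravel(),v.ravel(),p['depth'].ravel()).reshape(480,640,3); ok=p['depth']>0
    for n,(a,b) in H.items():
        m=ok&(hsv[...,0]>=a)&(hsv[...,0]<=b)&(hsv[...,1]>110)&(hsv[...,2]>60)&(np.hypot(W[...,0]-C[n][0],W[...,1]-C[n][1])<.12)
        for k,mm in(('rim',m&(W[...,2]<.0105)),('tool',)*0 or ('high',m&(W[...,2]>.013))):
            mm=cv2.morphologyEx(mm.astype(np.uint8),cv2.MORPH_CLOSE,np.ones((3,3)))
            c,l,st,ce=cv2.connectedComponentsWithStats(mm)
            if c<2: continue
            i=1+np.argmax(st[1:,4]); w=W[(l==i)&ok][:,:2]
            q=cv2.minAreaRect(w.astype(np.float32)); print(n,k,st[i,4],np.round(q[0],4),np.round(q[1],4),round(q[2],1))
measure()
E
python3 seg.py; python3 plan.py .566 .303 .1 -6
```

```text
blue rim 656 [0.563 0.301] [0.107  0.1665] 87.3
yellow rim 1212 [0.5235 0.1459] [0.1478 0.1739] 81.5
green rim 704 [ 0.5357 -0.1515] [0.1065 0.1699] 79.7
orange rim 5600 [ 0.4778 -0.3103] [0.2215 0.24  ] 76.6
2.1 pose [0.154  0.5019 0.2423] ty 72.9 row [-11.305, -1.73, 3.557] -1.38 tips 0.011 w 0.0856 zax [-0. -0. -1.] q6 1.57
```

```bash
python3 -m handwheel '[[[-11.3,-1.73,1.5],-1.38],[[-11.3,-1.73,1.5],-1.38],[[-11.3,-1.73,1.5],-1.38],[[-11.3,-1.73,1.5],-1.38],[[-11.3,-1.73,1.5],-1.38],[[-11.3,-1.73,1.5],-1.38],[[-11.3,-1.73,3.0],-1.38],[[-11.3,-1.73,3.55],-1.38],[[-11.3,-1.73,3.55],-1.38],[[-11.3,-1.73,3.55],-1.38],[[-11.3,-1.73,3.55],-1.38],[[-11.3,-1.73,3.55],-1.38]]' 65 40; python3 plan.py .566 .303 .017 -6
python3 - <<'E'
from h import *
for n in('top','side'):
    p=imaging.snapshot(n); cv2.imwrite(f'pics/{n}2.png',p['image'])
    if n=='top':
        hsv=cv2.cvtColor(p['image'],cv2.COLOR_BGR2HSV); print(hsv[252,421:430].tolist(),hsv[252,400].tolist(),hsv[250,440].tolist())
E
```

```text
clock: 3.6
eef_pos: [0.5657, 0.3042, 0.102]
tcp_rot: [0.001, 0.052, 0.999, 0.001]
force: [-0.2, 0.6, 0.5]
grip_width: 0.0651
gripper_force: 0.0
3.6 pose [0.5657 0.3042 0.102 ] ty 84.1 row [-0.006, -0.031, 2.125] 0.01 tips 0.011 w 0.0651 zax [ 0.002  0.001 -1.   ] q6 0.6
[[19, 126, 158], [17, 142, 149], [17, 167, 151], [17, 183, 160], [16, 173, 164], [15, 114, 165], [15, 43, 165], [60, 2, 166], [99, 15, 175]] [20, 121, 165] [99, 14, 176]
```

View pics/side2.png

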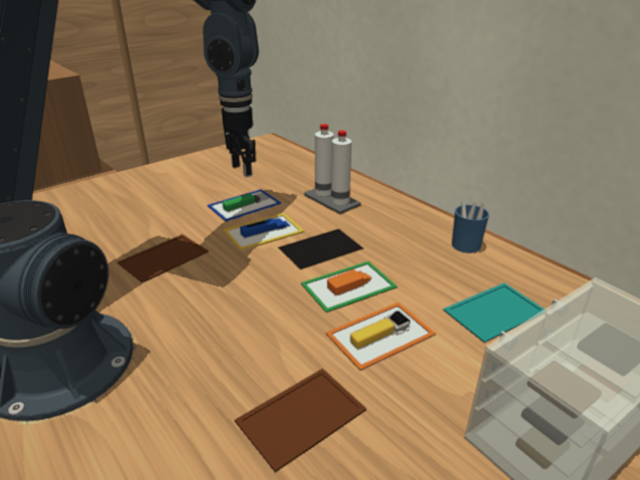

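The side view shows the gripper at (243,165), hovering above the scraper (240,202) and clear of the cartridges. I'll descend, watching the force.

```bash
python3 -m handwheel '[[[0,-0.03,0.7],0],[[0,-0.03,1.4],0],[[0,-0.03,1.7],0],[[0,-0.03,1.9],0],[[0,-0.03,2.0],0],[[0,-0.03,2.12],0],[[0,-0.03,2.12],0],[[0,-0.03,2.12],0]]'; python3 -m handwheel '[[[0,0,0],0],[[0,0,0],0],[[0,0,0],0],[[0,0,0],0],[[0,0,0],0],[[0,0,0],0]]' 10 40; python3 plan.py .566 .303 .1 -6
```

```text
clock: 4.7
eef_pos: [0.5659, 0.3019, 0.0158]
tcp_rot: [0.0, 0.053, 0.999, 0.0]
force: [-0.1, 0.9, 0.1]
grip_width: 0.065
gripper_force: 0.0
clock: 5.45
eef_pos: [0.5659, 0.302, 0.0158]
tcp_rot: [0.0, 0.053, 0.999, 0.0]
force: [-0.7, -0.8, 6.1]
grip_width: 0.0258
gripper_force: 38.6
5.45 pose [0.5659 0.302  0.0158] ty 84.0 row [-0.0, 0.026, -2.104] -0.0 tips 0.011 w 0.0258 zax [ 0.001  0.    -1.   ] q6 0.6
```

```bash
python3 -m handwheel '[[[0,0,-0.1],0],[[0,0,-0.3],0],[[0,0,-0.8],0],[[0,0,-1.5],0],[[0,0,-2.2],0],[[0,0,-2.2],0],[[0,0,-2.2],0]]' 10 40; python3 plan.py .584 .001 .1 -8
```

```text
clock: 6.32
eef_pos: [0.5654, 0.3017, 0.1029]
tcp_rot: [-0.0, 0.053, 0.999, -0.0]
force: [-0.1, -0.5, -0.6]
grip_width: 0.0258
gripper_force: 38.1
6.33 pose [0.5654 0.3017 0.1029] ty 84.0 row [-1.252, -7.427, 0.076] 0.25 tips 0.011 w 0.0258 zax [-0.001 -0.    -1.   ] q6 0.6
```

```bash
python3 -m handwheel '[[[-0.1,-0.7,0],0],[[-0.3,-1.7,0],0.1],[[-0.5,-2.8,0],0.1],[[-0.7,-4.0,0],0.25],[[-0.9,-5.2,0],0.25],[[-1.05,-6.3,0],0.25],[[-1.2,-7.0,0],0.25],[[-1.25,-7.43,0],0.25],[[-1.25,-7.43,0],0.25],[[-1.25,-7.43,0],0.25],[[-1.25,-7.43,0],0.25]]'; python3 plan.py .584 .001 .016 -8
```

```text
clock: 7.7
eef_pos: [0.5842, 0.0021, 0.1034]
tcp_rot: [-0.0, 0.069, 0.998, 0.0]
force: [-0.1, -0.1, -1.5]
grip_width: 0.0258
gripper_force: 38.2
7.7 pose [0.5842 0.0021 0.1034] ty 82.1 row [0.0, -0.029, 2.185] 0.01 tips 0.011 w 0.0258 zax [-0.  0. -1.] q6 0.14
```

```bash
python3 -m handwheel '[[[0,0,0.6],0],[[0,0,1.2],0],[[0,0,1.6],0],[[0,0,1.9],0],[[0,0,2.0],0],[[0,0,2.1],0],[[0,0,2.15],0],[[0,0,2.17],0],[[0,0,2.17],0],[[0,0,2.17],0]]'
```

```text
clock: 8.95
eef_pos: [0.5844, 0.001, 0.0169]
tcp_rot: [0.0, 0.07, 0.998, -0.0]
force: [-0.6, -0.4, -1.2]
grip_width: 0.0257
gripper_force: 38.2
```

```bash
python3 -m handwheel '[[[0,0,0.03],0],[[0,0,0.04],0],[[0,0,0.04],0]]'; python3 -m handwheel '[[[0,0,0],0],[[0,0,0],0],[[0,0,0],0],[[0,0,0],0],[[0,0,-0.4],0],[[0,0,-1.0],0],[[0,0,-2.2],0],[[0,0,-2.2],0],[[0,0,-2.2],0]]' 65; python3 plan.py .527 .153 .1 -11; python3 seg.py
```

```text
clock: 9.32
eef_pos: [0.5844, 0.001, 0.0158]
tcp_rot: [0.0, 0.07, 0.998, -0.0]
force: [-1.7, -0.3, 7.3]
grip_width: 0.0254
gripper_force: 39.0
clock: 10.45
eef_pos: [0.5843, 0.0011, 0.1037]
tcp_rot: [0.0, 0.07, 0.998, -0.0]
force: [-0.3, 0.1, -0.9]
grip_width: 0.065
gripper_force: 0.0
10.45 pose [0.5843 0.0011 0.1037] ty 82.0 row [1.949, 3.561, 0.092] 0.37 tips 0.011 w 0.065 zax [ 0.001 -0.    -1.   ] q6 0.14
blue rim 636 [0.5628 0.3009] [0.1072 0.1661] 87.6
green rim 566 [ 0.5355 -0.1515] [0.1067 0.1704] 80.0
orange rim 5519 [ 0.4777 -0.3104] [0.2203 0.2396] 77.2
```

```bash
python3 -m handwheel '[[[0.6,1.1,0],0.37],[[1.2,2.2,0],0.37],[[1.75,3.2,0],0.37],[[1.95,3.56,0],0.37],[[1.95,3.56,0],0.37],[[1.95,3.56,0.6],0.37],[[1.95,3.56,1.2],0.37],[[1.95,3.56,1.6],0.37],[[1.95,3.56,1.9],0.37],[[1.95,3.56,2.1],0.37],[[1.95,3.56,2.16],0.37],[[1.95,3.56,2.16],0.37]]';python3 plan.py .527 .153 .018 -11;  python3 -m handwheel '[[[0,0,0],0],[[0,0,0],0],[[0,0,0],0],[[0,0,0],0],[[0,0,0],0],[[0,0,0],0]]' 10 40; python3 -m handwheel '[[[0,0,-0.1],0],[[0,0,-0.3],0],[[0,0,-0.8],0],[[0,0,-1.5],0],[[0,0,-2.2],0],[[0,0,-2.2],0],[[0,0,-2.2],0]]'; python3 plan.py .564 .302 .016 -3
```

```text
clock: 12.0
eef_pos: [0.5271, 0.1529, 0.0169]
tcp_rot: [0.0, 0.096, 0.995, -0.0]
force: [0.0, -0.5, -0.2]
grip_width: 0.0651
gripper_force: 0.0
12.0 pose [0.5271 0.1529 0.0169] ty 79.0 row [0.003, 0.002, -0.027] 0.0 tips 0.011 w 0.0651 zax [ 0. -0. -1.] q6 0.47
clock: 12.75
eef_pos: [0.5272, 0.1531, 0.0173]
tcp_rot: [0.0, 0.096, 0.995, 0.0]
force: [-1.1, 0.2, 6.5]
grip_width: 0.0251
gripper_force: 40.2
clock: 13.62
eef_pos: [0.5265, 0.1529, 0.1042]
tcp_rot: [-0.0, 0.096, 0.995, -0.0]
force: [-0.5, -0.3, -1.0]
grip_width: 0.025
gripper_force: 39.3
13.62 pose [0.5265 0.1529 0.1042] ty 79.0 row [-0.21, 3.839, 2.205] -1.0 tips 0.011 w 0.025 zax [-0.001 -0.    -1.   ] q6 0.47
```

```bash
python3 -m handwheel '[[[-0.1,1.0,0],-0.4],[[-0.15,2.2,0],-0.7],[[-0.2,3.2,0],-1],[[-0.21,3.84,0],-1],[[-0.21,3.84,0],-1],[[-0.21,3.84,0.6],-1],[[-0.21,3.84,1.2],-1],[[-0.21,3.84,1.7],-1],[[-0.21,3.84,2.0],-1],[[-0.21,3.84,2.1],-1],[[-0.21,3.84,2.14],-1],[[-0.21,3.84,2.14],-1]]';python3 plan.py .564 .302 .0165 -3
```

```text
clock: 15.12
eef_pos: [0.5647, 0.3022, 0.0197]
tcp_rot: [0.0, 0.026, 1.0, 0.0]
force: [-0.0, 0.1, -0.1]
grip_width: 0.0253
gripper_force: 39.4
15.12 pose [0.5647 0.3022 0.0197] ty 87.0 row [0.018, -0.007, 0.079] 0.0 tips 0.011 w 0.0253 zax [ 0.001  0.    -1.   ] q6 0.54
```

```bash
python3 -m handwheel '[[[0,0,0.03],0],[[0,0,0.06],0],[[0,0,0.08],0],[[0,0,0.08],0]]'; python3 -m handwheel '[[[0,0,0],0],[[0,0,0],0],[[0,0,0],0],[[0,0,0],0],[[0,0,-0.4],0],[[0,0,-1.0],0],[[0,0,-2.2],0],[[0,0,-2.2],0],[[0,0,-2.2],0]]' 65
python3 - <<'E'
from h import *
p=imaging.snapshot('top'); cv2.imwrite('pics/top3.png',p['image'])
hsv=cv2.cvtColor(p['image'],cv2.COLOR_BGR2HSV)
v,u=np.mgrid[:480,:640]; W=toworld(p,u.ravel(),v.ravel(),p['depth'].ravel()).reshape(480,640,3)
near=np.hypot(W[...,0]-.48,W[...,1]+.3)<.12
# orange tray: fit white floor by its hull (floor + tool)
m=near&(hsv[...,1]<60)&(hsv[...,2]>110)&(W[...,2]<.012); w=W[m][:,:2]
q=cv2.minAreaRect(w.astype(np.float32)); print('floor',len(w),np.round(q[0],4),np.round(q[1],4),q[2])
for n,t in(('yellow',(.524,.15)),):
    m=(np.hypot(W[...,0]-t[0],W[...,1]-t[1])<.1)&(hsv[...,1]<60)&(hsv[...,2]>110)&(W[...,2]<.012)
    q=cv2.minAreaRect(W[m][:,:2].astype(np.float32)); print(n,np.round(q[0],4),np.round(q[1],4),q[2])
for t in('seam_roller','wedge','orange_tray'):
    print(t,[(np.round(x['xyz'],3).tolist(),round(x['p'],2)) for x in imaging.tip_of(p,t)])
E
python3 plan.py .478 -.3 .018 -9
```

```text
clock: 15.62
eef_pos: [0.5646, 0.3023, 0.0173]
tcp_rot: [0.001, 0.026, 1.0, 0.0]
force: [-3.0, -0.8, 9.9]
grip_width: 0.0253
gripper_force: 40.8
clock: 16.75
eef_pos: [0.5644, 0.3022, 0.1045]
tcp_rot: [0.0, 0.026, 1.0, 0.0]
force: [-0.2, -0.4, -0.7]
grip_width: 0.0651
gripper_force: 0.0
floor 2909 [ 0.4851 -0.2639] [0.1668 0.1543] 82.55651092529297
yellow [0.5239 0.1492] [0.0917 0.1521] 81.67598724365234
seam_roller [([0.48, -0.301, 0.003], 0.73)]
wedge [([0.533, -0.151, -0.003], 0.81), ([0.538, -0.149, -0.0], 0.27)]
orange_tray [([0.261, -0.355, -0.0], 0.97), ([0.482, -0.298, -0.002], 0.73), ([0.7, -0.389, -0.005], 0.65)]
16.95 pose [0.5638 0.3018 0.1029] ty 87.0 row [1.356, -15.135, 2.141] 0.75 tips 0.011 w 0.0651 zax [-0.002 -0.001 -1.   ] q6 0.54
```

View pics/top3.png

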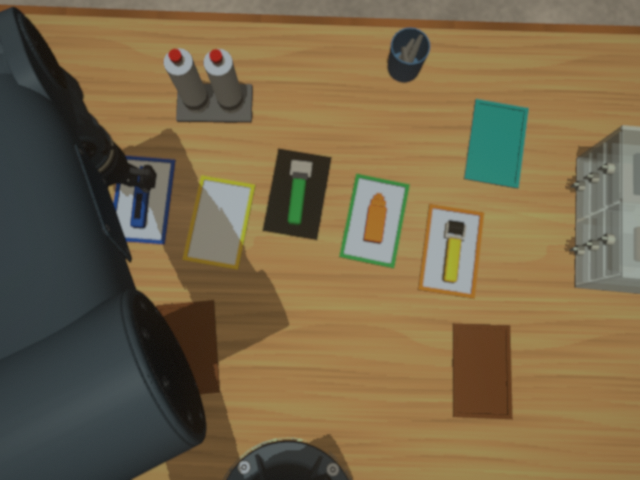

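The top view shows the scraper on the mat (299,192), the caulk remover in the blue tray (140,205), the yellow tray empty (218,222), and the roller at (454,250). Next is the roller.

```bash
python3 -m handwheel '[[[0.1,-1.2,0],0.2],[[0.2,-2.6,0],0.4],[[0.4,-4.1,0],0.75],[[0.5,-5.6,0],0.75],[[0.65,-7.1,0],0.75],[[0.8,-8.6,0],0.75],[[0.9,-10.1,0],0.75],[[1.05,-11.6,0],0.75],[[1.2,-13.1,0],0.75],[[1.3,-14.3,0],0.75],[[1.36,-15.13,0],0.75],[[1.36,-15.13,0],0.75]]';python3 plan.py .478 -.3 .019 -9
```

```text
clock: 18.45
eef_pos: [0.4778, -0.3014, 0.1031]
tcp_rot: [-0.0, 0.08, 0.997, 0.0]
force: [0.2, 0.6, -0.3]
grip_width: 0.0645
gripper_force: 0.0
18.45 pose [ 0.4778 -0.3014  0.1031] ty 80.8 row [-0.001, 0.035, 2.103] -0.02 tips 0.011 w 0.0645 zax [-0.001  0.    -1.   ] q6 -0.4
```

```bash
python3 -m handwheel '[[[0,0,0.6],0],[[0,0,1.2],0],[[0,0,1.6],0],[[0,0,1.9],0],[[0,0,2.1],0],[[0,0,2.13],0],[[0,0,2.13],0]]'; python3 -m handwheel '[[[0,0,0],0],[[0,0,0],0],[[0,0,0],0],[[0,0,0],0],[[0,0,0],0],[[0,0,0],0]]' 10 40; python3 -m handwheel '[[[0,0,-0.1],0],[[0,0,-0.3],0],[[0,0,-0.8],0],[[0,0,-1.5],0],[[0,0,-2.2],0],[[0,0,-2.2],0],[[0,0,-2.2],0]]'; python3 plan.py .524 .150 .016 -8
```

```text
clock: 19.32
eef_pos: [0.4788, -0.2996, 0.0191]
tcp_rot: [0.0, 0.078, 0.997, -0.0]
force: [0.1, 0.5, 0.0]
grip_width: 0.0649
gripper_force: 0.0
clock: 20.08
eef_pos: [0.4789, -0.2996, 0.0193]
tcp_rot: [0.0, 0.078, 0.997, -0.0]
force: [-0.4, 0.1, 6.0]
grip_width: 0.025
gripper_force: 40.0
clock: 20.95
eef_pos: [0.4782, -0.2992, 0.1063]
tcp_rot: [-0.0, 0.078, 0.997, 0.0]
force: [0.3, -0.2, -0.9]
grip_width: 0.025
gripper_force: 39.2
20.95 pose [ 0.4782 -0.2992  0.1063] ty 81.0 row [0.623, 11.271, 2.258] -0.12 tips 0.011 w 0.025 zax [-0.001  0.    -1.   ] q6 -0.4
```

```bash
python3 -m handwheel '[[[0.05,0.8,0],0],[[0.1,2.0,0],0],[[0.2,3.4,0],-0.1],[[0.25,4.8,0],-0.1],[[0.35,6.2,0],-0.1],[[0.45,7.6,0],-0.1],[[0.5,9.0,0],-0.1],[[0.6,10.2,0],-0.1],[[0.62,11.0,0],-0.1],[[0.62,11.27,0],-0.1],[[0.62,11.27,0],-0.1],[[0.62,11.27,0],-0.1]]';python3 plan.py .524 .150 .0205 -8
```

```text
clock: 22.45
eef_pos: [0.5241, 0.1486, 0.1063]
tcp_rot: [-0.0, 0.072, 0.997, -0.0]
force: [-0.8, 0.6, -0.6]
grip_width: 0.0255
gripper_force: 39.3
22.45 pose [0.5241 0.1486 0.1063] ty 81.8 row [0.005, 0.037, 2.145] -0.03 tips 0.011 w 0.0255 zax [-0.001 -0.001 -1.   ] q6 0.42
```

```bash
python3 -m handwheel '[[[0,0.02,0.6],0],[[0,0.02,1.2],0],[[0,0.02,1.6],0],[[0,0.02,1.9],0],[[0,0.02,2.0],0],[[0,0.02,2.1],0],[[0,0.02,2.12],0],[[0,0.02,2.14],0],[[0,0.02,2.14],0]]'; python3 plan.py .524 .15 .019 -8
```

```text
clock: 23.58
eef_pos: [0.5247, 0.1506, 0.0213]
tcp_rot: [0.0, 0.071, 0.997, 0.0]
force: [1.2, -0.8, -1.1]
grip_width: 0.0251
gripper_force: 39.3
23.57 pose [0.5247 0.1506 0.0213] ty 81.8 row [0.015, -0.018, 0.058] -0.02 tips 0.011 w 0.0251 zax [ 0.  0. -1.] q6 0.42
```

```bash
python3 -m handwheel '[[[0,0,0.02],0],[[0,0,0.04],0],[[0,0,0.06],0],[[0,0,0.06],0]]'; python3 -m handwheel '[[[0,0,0],0],[[0,0,0],0],[[0,0,0],0],[[0,0,0],0],[[0,0,-0.4],0],[[0,0,-1.0],0],[[0,0,-2.2],0],[[0,0,-2.2],0],[[0,0,-2.2],0]]' 65
python3 - <<'E'
from h import *
p=imaging.snapshot('top')
hsv=cv2.cvtColor(p['image'],cv2.COLOR_BGR2HSV)
v,u=np.mgrid[:480,:640]; W=toworld(p,u.ravel(),v.ravel(),p['depth'].ravel()).reshape(480,640,3)
for n,t in(('orange',(.48,-.3)),('green',(.5355,-.151))):
    m=(np.hypot(W[...,0]-t[0],W[...,1]-t[1])<.092)&(hsv[...,1]<60)&(hsv[...,2]>110)&(W[...,2]<.012)
    q=cv2.minAreaRect(W[m][:,:2].astype(np.float32)); print(n,np.round(q[0],4),np.round(q[1],4),q[2])
E
python3 plan.py .534 -.151 .018 -10
```

```text
clock: 24.08
eef_pos: [0.5246, 0.1506, 0.0193]
tcp_rot: [0.0, 0.071, 0.997, 0.0]
force: [-2.4, -0.7, 6.8]
grip_width: 0.025
gripper_force: 40.2
clock: 25.2
eef_pos: [0.5244, 0.1505, 0.1065]
tcp_rot: [0.0, 0.071, 0.997, -0.0]
force: [0.5, 0.6, -0.8]
grip_width: 0.0649
gripper_force: 0.0
orange [ 0.4803 -0.3005] [0.0932 0.1538] 82.4328842163086
green [ 0.5356 -0.1516] [0.0926 0.1549] 79.7723617553711
25.25 pose [0.524  0.1504 0.1059] ty 81.8 row [-1.322, -7.42, 2.2] 0.23 tips 0.011 w 0.0651 zax [-0.001 -0.    -1.   ] q6 0.42
```

Orange tray: (0.4803, -0.3005), yaw -7.6°. Next the wedge, with the fingers opened to 70 mm.

```bash
python3 -m handwheel '[[[-0.2,-1.2,0],0.23],[[-0.45,-2.6,0],0.23],[[-0.7,-4.0,0],0.23],[[-1.0,-5.5,0],0.23],[[-1.2,-6.8,0],0.23],[[-1.32,-7.42,0],0.23],[[-1.32,-7.42,0],0.23],[[-1.32,-7.42,0],0.23]]' 70; python3 -m handwheel '[[[0,0.02,0.6],0],[[0,0.02,1.2],0],[[0,0.02,1.6],0],[[0,0.02,1.9],0],[[0,0.02,2.1],0],[[0,0.02,2.18],0],[[0,0.02,2.18],0]]'; python3 plan.py .534 -.151 .019 -10;  python3 -m handwheel '[[[0,0,0],0],[[0,0,0],0],[[0,0,0],0],[[0,0,0],0],[[0,0,0],0],[[0,0,0],0]]' 20 40; python3 -m handwheel '[[[0,0,-0.1],0],[[0,0,-0.3],0],[[0,0,-0.8],0],[[0,0,-1.5],0],[[0,0,-2.2],0],[[0,0,-2.2],0],[[0,0,-2.2],0]]'; python3 plan.py .4803 -.3005 .02 -8
```

```text
clock: 26.25
eef_pos: [0.534, -0.1501, 0.1058]
tcp_rot: [-0.001, 0.087, 0.996, 0.0]
force: [-0.2, 0.2, -0.4]
grip_width: 0.07
gripper_force: 0.0
clock: 27.12
eef_pos: [0.5348, -0.15, 0.0197]
tcp_rot: [0.0, 0.087, 0.996, -0.0]
force: [-0.2, -0.1, 0.1]
grip_width: 0.0699
gripper_force: 0.0
27.12 pose [ 0.5348 -0.15    0.0197] ty 80.0 row [0.016, -0.029, 0.017] -0.0 tips 0.011 w 0.0699 zax [ 0. -0. -1.] q6 -0.1
clock: 27.88
eef_pos: [0.5351, -0.1502, 0.0202]
tcp_rot: [0.001, 0.087, 0.996, -0.0]
force: [-0.6, 1.0, 5.8]
grip_width: 0.0352
gripper_force: 39.8
clock: 28.75
eef_pos: [0.5345, -0.1499, 0.1072]
tcp_rot: [-0.0, 0.087, 0.996, 0.0]
force: [-0.6, 0.2, -0.5]
grip_width: 0.0351
gripper_force: 39.5
28.75 pose [ 0.5345 -0.1499  0.1072] ty 80.0 row [0.677, -3.944, 2.181] -0.25 tips 0.011 w 0.0351 zax [-0.  0. -1.] q6 -0.1
```

```bash
python3 -m handwheel '[[[0.15,-0.8,0],-0.1],[[0.3,-1.9,0],-0.25],[[0.5,-3.0,0],-0.25],[[0.65,-3.8,0],-0.25],[[0.68,-3.94,0],-0.25],[[0.68,-3.94,0.6],-0.25],[[0.68,-3.94,1.2],-0.25],[[0.68,-3.94,1.7],-0.25],[[0.68,-3.94,2.0],-0.25],[[0.68,-3.94,2.1],-0.25],[[0.68,-3.94,2.13],-0.25],[[0.68,-3.94,2.13],-0.25]]';python3 plan.py .4803 -.3005 .0197 -8
```

```text
clock: 30.25
eef_pos: [0.4809, -0.3006, 0.0229]
tcp_rot: [0.0, 0.07, 0.998, -0.0]
force: [0.3, 0.9, -0.3]
grip_width: 0.0349
gripper_force: 39.6
30.25 pose [ 0.4809 -0.3006  0.0229] ty 82.0 row [0.015, 0.001, 0.08] -0.0 tips 0.011 w 0.0349 zax [ 0.001 -0.001 -1.   ] q6 -0.42
```

```bash
python3 -m handwheel '[[[0,0,0.03],0],[[0,0,0.05],0],[[0,0,0.07],0],[[0,0,0.075],0],[[0,0,0.075],0]]'; python3 -m handwheel '[[[0,0,0],0],[[0,0,0],0],[[0,0,0],0],[[0,0,0],0],[[0,0,-0.4],0],[[0,0,-1.0],0],[[0,0,-2.2],0],[[0,0,-2.2],0],[[0,0,-2.2],0]]' 70
python3 - <<'E'
from h import *
p=imaging.snapshot('top')
for t in('scraper',):
    print(t,[(np.round(x['xyz'],3).tolist(),round(x['p'],2)) for x in imaging.tip_of(p,t)])
    for x in imaging.regions_of(p,t): q=cv2.minAreaRect(mask_xyz(p,x['region'])[:,:2].astype(np.float32)); print(q,x['p'])
E
python3 plan.py .584 .001 .018 -8
```

```text
clock: 30.88
eef_pos: [0.4806, -0.3005, 0.0202]
tcp_rot: [0.0, 0.07, 0.998, -0.0]
force: [-2.9, 1.4, 9.0]
grip_width: 0.0353
gripper_force: 40.6
clock: 32.0
eef_pos: [0.4806, -0.3005, 0.1079]
tcp_rot: [0.0, 0.07, 0.998, -0.0]
force: [0.8, 0.1, -1.0]
grip_width: 0.0701
gripper_force: 0.0
scraper [([0.589, 0.005, 0.003], 0.9)]
((0.5827270746231079, -0.002673456445336342), (0.040462568402290344, 0.1295858919620514), 88.90644073486328) 0.92
32.15 pose [ 0.48   -0.3001  0.1066] ty 82.0 row [-1.529, 7.815, 2.216] -0.0 tips 0.011 w 0.07 zax [-0.001  0.001 -1.   ] q6 -0.42
```

```bash
python3 -m handwheel '[[[-0.2,1.2,0],0],[[-0.5,2.6,0],0],[[-0.8,4.0,0],0],[[-1.1,5.5,0],0],[[-1.35,6.9,0],0],[[-1.53,7.82,0],0],[[-1.53,7.82,0],0],[[-1.53,7.82,0],0]]' 65; python3 -m handwheel '[[[0,0,0.6],0],[[0,0,1.2],0],[[0,0,1.6],0],[[0,0,1.9],0],[[0,0,2.1],0],[[0,0,2.2],0],[[0,0,2.2],0]]'; python3 plan.py .584 .001 .018 -8;  python3 -m handwheel '[[[0,0,0],0],[[0,0,0],0],[[0,0,0],0],[[0,0,0],0],[[0,0,0],0],[[0,0,0],0]]' 10 40; python3 -m handwheel '[[[0,0,-0.1],0],[[0,0,-0.3],0],[[0,0,-0.8],0],[[0,0,-1.5],0],[[0,0,-2.2],0],[[0,0,-2.2],0],[[0,0,-2.2],0]]'; python3 plan.py .5355 -.151 .02 -10
```

```text
clock: 33.15
eef_pos: [0.5841, 0.0005, 0.1065]
tcp_rot: [-0.001, 0.07, 0.998, -0.0]
force: [0.4, 0.6, 0.2]
grip_width: 0.0648
gripper_force: 0.0
clock: 34.02
eef_pos: [0.5849, 0.0008, 0.0194]
tcp_rot: [0.0, 0.07, 0.998, -0.0]
force: [0.1, 0.3, -0.5]
grip_width: 0.0651
gripper_force: 0.0
34.02 pose [0.5849 0.0008 0.0194] ty 82.0 row [0.022, 0.003, 0.035] -0.0 tips 0.011 w 0.0651 zax [ 0. -0. -1.] q6 0.14
clock: 34.78
eef_pos: [0.5852, 0.0008, 0.0199]
tcp_rot: [0.001, 0.07, 0.998, 0.0]
force: [-2.2, -0.8, 5.6]
grip_width: 0.0253
gripper_force: 39.0
clock: 35.65
eef_pos: [0.5845, 0.0008, 0.107]
tcp_rot: [-0.0, 0.07, 0.998, -0.0]
force: [0.1, -0.3, -1.7]
grip_width: 0.0252
gripper_force: 38.6
35.65 pose [0.5845 0.0008 0.107 ] ty 82.0 row [0.681, -3.927, 2.175] 0.25 tips 0.011 w 0.0252 zax [-0.001 -0.    -1.   ] q6 0.14
```

```bash
python3 -m handwheel '[[[0.15,-0.8,0],0.1],[[0.3,-1.9,0],0.25],[[0.5,-3.0,0],0.25],[[0.65,-3.8,0],0.25],[[0.68,-3.93,0],0.25],[[0.68,-3.93,0.6],0.25],[[0.68,-3.93,1.2],0.25],[[0.68,-3.93,1.7],0.25],[[0.68,-3.93,2.0],0.25],[[0.68,-3.93,2.1],0.25],[[0.68,-3.93,2.13],0.25],[[0.68,-3.93,2.13],0.25]]';python3 plan.py .5355 -.151 .0195 -10
```

```text
clock: 37.15
eef_pos: [0.5363, -0.1511, 0.0226]
tcp_rot: [0.0, 0.087, 0.996, -0.0]
force: [0.3, -0.1, 0.0]
grip_width: 0.0252
gripper_force: 38.6
37.15 pose [ 0.5363 -0.1511  0.0226] ty 80.0 row [0.02, 0.0, 0.078] -0.0 tips 0.011 w 0.0252 zax [ 0.001 -0.    -1.   ] q6 -0.1
```

Set down, then retreat up and back towards the robot (tool +x) to clear the view.

```bash
python3 -m handwheel '[[[0,0,0.03],0],[[0,0,0.05],0],[[0,0,0.07],0],[[0,0,0.075],0],[[0,0,0.075],0]]'; python3 -m handwheel '[[[0,0,0],0],[[0,0,0],0],[[0,0,0],0],[[0,0,0],0],[[0,0,-0.4],0],[[0,0,-1.0],0],[[0,0,-2.2],0],[[0,0,-3.2],0],[[1,0,-3.5],0],[[2.2,0,-3.5],0],[[3.5,0,-3.5],0],[[4.5,0,-3.5],0]]' 65
sed -i "s/measure()$/pass/;" seg.py; python3 look.py 4 top side
```

```text
clock: 37.78
eef_pos: [0.536, -0.1512, 0.0199]
tcp_rot: [0.0, 0.087, 0.996, -0.0]
force: [-2.4, 0.8, 8.0]
grip_width: 0.0253
gripper_force: 39.6
clock: 39.28
eef_pos: [0.3567, -0.1193, 0.1601]
tcp_rot: [0.0, 0.087, 0.996, -0.0]
force: [0.1, 0.1, 0.7]
grip_width: 0.0649
gripper_force: 0.0
39.275 [ 0.35671738 -0.11932275  0.16005743] [ 3.88820816e-04  8.73426053e-02  9.96178243e-01 -1.62218990e-04] 0.011 0.06493261520147331
top [ 0.29255401 -0.03764002  1.13015765] [0.71, 0.06, -0.07, -0.69]
caulk_remover [([0.566, 0.305, 0.001], 0.95), ([0.538, -0.144, -0.0], 0.74)]
    0.85 983 [0.565 0.301] [0.124 0.04 ] 0.4 [0.006 0.022 0.027]
wedge []
    0.48 182 [ 0.455 -0.242] [0.031 0.211] 44.4 [0.004 0.016 0.024]
    0.25 4006 [0.523 0.151] [0.112 0.176] 81.1 [-0.003  0.001  0.006]
scraper []
    0.79 324 [ 0.579 -0.158] [0.04  0.035] 81.3 [0.007 0.011 0.017]
seam_roller [([0.53, 0.15, 0.004], 0.88)]
    0.96 1023 [0.525 0.153] [0.044 0.124] 79.6 [0.002 0.023 0.027]
blue_tray [([0.567, 0.306, -0.002], 0.63)]
    0.97 3765 [0.564 0.301] [0.11  0.175] 87.3 [-0.003  0.001  0.005]
orange_tray [([
[... 1109 characters left out ...]
m_roller [([0.52, 0.153, 0.006], 0.59)]
blue_tray []
    0.74 360 [0.515 0.299] [0.113 0.071] 87.4 [-0.     0.003  0.006]
orange_tray [([0.701, -0.394, -0.004], 0.88), ([0.26, -0.349, 0.0], 0.87), ([0.481, -0.298, 0.0], 0.82)]
    0.74 3130 [ 0.63  -0.414] [0.341 0.162] 17.9 [0.    0.003 0.006]
    0.69 6871 [ 0.259 -0.352] [0.116 0.176] 89.5 [0.001 0.003 0.006]
green_tray []
    0.68 1780 [ 0.54  -0.151] [0.116 0.18 ] 80.4 [0.    0.003 0.006]
yellow_tray [([0.521, 0.152, 0.002], 0.66), ([0.534, -0.157, 0.005], 0.47)]
    0.84 750 [ 0.479 -0.002] [0.431 0.183] 73.1 [-0.     0.003  0.006]
mat [([0.586, 0.004, -0.003], 0.6)]
    0.63 1805 [0.588 0.001] [0.116 0.174] 81.7 [-0.     0.002  0.004]
```

View pics/top4.png

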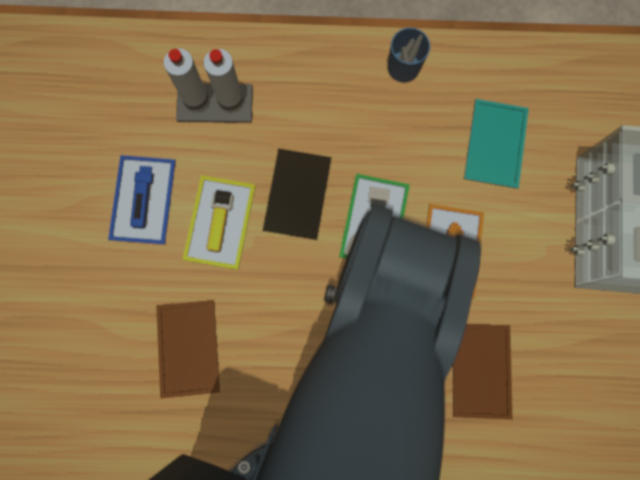

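View pics/side4.png

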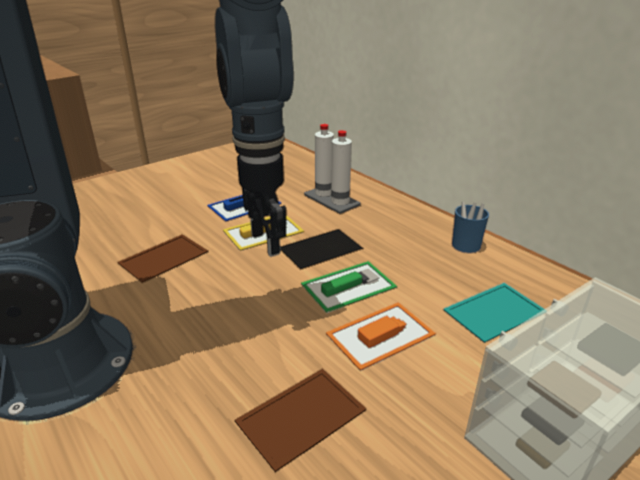

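Every tool sits in its own tray: caulk remover (142,197), roller (219,220), scraper (345,282 in the side view) and wedge (380,328 in the side view). The mat is empty, the cartridges are unmoved, the measured offsets are within about 6 mm, and the arm is clear of everything. I'm handing in.

```bash
python3 -c "
from workcell import robot; print(robot.close_job())"
```

```text
the job is handed in; nothing more can be done
None
```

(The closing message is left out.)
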